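# Stack the upper drying frame

## Task

The loose drying frame lies on its long side: tip it up so that it stands on its four posts on the table, and let go of it. Then take it again by its middle slat, lift it over the frame on the plywood base and lower it, still held, until all four posts are fully home in the sockets below; release it. Leave the sanding block and the glitter jar where they are.

Things in the scene. Friction and masses are not known exactly. Their poses are not given: they have to be found in the camera images.
- loose_frame_center (a point): centre of the loose wooden drying frame, in mm: 166 long (own x), 126 wide (own y), 96 high (own z, up when standing on its posts); 0.35 kg. Point on its axis, 48 above the feet. Four posts 26 square, centres at x +-70, y +-50. It starts lying on its -y long side: own y up, feet (-z) pointing level, roughly to the robot's left
- loose_frame_shoulder (a point): point on the loose frame's axis, 16 mm above its feet, in the plane of the square shoulders of the posts. Below the shoulder each post ends in a round spigot 14 mm thick, 16 mm long, tapered to 8 mm at the foot. Fully home = this point lies on base_frame_seat. When tipped up, the frame turns over the shoulder edges (own y -63) of the two lower posts, then over onto its spigots
- loose_frame_rail (a point): middle of the loose frame's dowel rail that starts uppermost, 113 mm above the table: at own y +50 mm, 76 mm above the feet, round, 12 mm thick, 114 free length along own x (a second rail is at y -50). It turns between lightly closed fingers (8 N), so the frame can be swung up by it with the tool kept pointing down; a clear opening 38 mm wide lies between rail and middle slat
- loose_frame_slat (a point): centre of the loose frame's flat middle slat along own x: 12 mm wide (y), 22 mm high (66 to 88 above the feet), 126 long. Post tops are at 96. Thin 4 mm cross wires run along y at x +-45, 76 above the feet; otherwise the 38 mm openings beside the slat are empty
- loose_frame: the loose frame as a whole; origin on its axis in the plane of its feet, axes as for its centre
- base_frame_seat (a point): centre of the four socket mouths of the base frame, 96 mm above the table; z up. Same make and spacing as the loose frame (post centres +-70 in x, +-50 in y; same rails, slat, wires). Each post top has a square pocket 18 mm wide, 18 mm deep, walls 4 mm. The loose frame fits either way round (half turn)
- base_frame: the base frame, fixed, on a plywood board 186 x 146 x 12 mm; origin on the table under its centre, x along its length. A fixed hand press about 0.35 m tall stands beyond it, at x 0.62 to 0.82, y -0.15 to -0.31 m: keep the arm and the carried frame short of it
- sanding_block: wooden sanding block 40 x 85 x 31 mm, bystander; origin at the centre of its underside
- glitter_jar: small jar with a black lid, 43 mm across, 58 mm high, bystander; origin at the centre of its underside

How it is judged:
By the outcome, as a careful person would: the job done as asked, in the order asked, and still so for the second after the job is handed in, with the robot touching nothing.
It also fails if it takes over 58 s, if anything falls off the work surface, if the arm or the gripper's body presses on something with over 40 N, if the wrist force passes 120 N, or if a joint passes its speed limit or range.

## Robot

A 6-joint arm with a two-finger parallel gripper is mounted at the origin on a cart in front of the work surface, level with it; the furniture and walls round the work are solid. World frame = base frame: x ahead of the robot, y to its left, z up, the work surface at z = 0. Lengths are in m, angles in rad, forces in N, time in s.
With the tool pointing down it reaches from about 0.375 to 0.9 m from the base axis. Payload 3.1 kg.
Tool frame: the origin (TCP) lies on the front face of the gripper's body, between the roots of the fingers; the fingertips stand 73 mm ahead of it and the grasp point (between the pads) lies 54 mm ahead of it (manip.finger_overhang is the distance from the TCP to the fingertips, in m); z points along the fingers, y is the direction in which the jaws open and shut (so a half turn about z gives the same grasp; the last joint's range is limited). The gripper opens to 85 mm and grips with 20 to 120 N. Pads are 22 mm wide; open, the fingers measure 114 mm over their backs; the gripper's body (76 mm by 85 mm) begins 54 mm behind the grasp point. The pads swing forward as they close: fully open they stand 13 mm farther back than shut.
Start: joints at [-1.427, 0.527, 1.433, -0, 1.181, -0.178], TCP at [0.198, -0.593, 0.304] pointing down, gripper open.
Joint ranges: [-3.08, 3.08], [-0.75, 2.2], [0.22, 2.44], [-1.43, 4.57], [0, 2.65], [-2.85, 2.85]. Speed limits (rad/s): [2.79, 2.79, 3.14, 3.14, 3.14, 3.14].

## Interface

Orientations are given as a unit quaternion [x, y, z, w].
In Python, from station import manip gives the robot as it stands.
- The arm moves only by the tool apply_moves, never from a script. Its argument "increments" is a list that holds one entry, the list of rows, each a list of 4 numbers: the shift along the tool's x, y, z in m, then the turn about the tool's z in degrees. In form: [[[dx, dy, dz, spin], ...]]. A call has 1 to 5 rows; each row shifts and turns the pose as measured when the row begins, along the tool's axes as they then stand; what a row does not reach is not made up. A row lasts 1/10 s, in which the tool goes at most 50 mm and 8.59 degrees, less where a joint would pass 70% of its speed; a pose out of reach is approached as far as the arm can. A call with a gripper value outside its range is refused whole. "fingers" is the opening, from 0 (shut) to 1 (fully open), set as the call begins (left out, the last holds). The fingers move at their own pace and stop on an object; "newtons" is the grip in N (left out, the last holds). Time passes only in rows, so rows that do not move let the fingers close. It gives the time, the measured TCP pose, the force and the opening at its end, in the units of the state.
- manip.sense(): the state, without advancing time (a new reading comes with each control period).
- manip.snapshot(name): name is "scene" or "top" or "wrist"; returns (picture, depth): 400x640x3 uint8, red, green, blue; 400x640 float32, m along the optical axis (not along the pixel's ray), 0 where there is no reading.
- manip.camera_model(name): a dict with "mtx" (3x3 intrinsics, pixels), "R" (3x3) and "t" (3): a world point X has camera coordinates R X + t; the wrist camera has in their place "mount" (4x4, takes a point from camera to tool coordinates, whose origin is the TCP and whose axes are the flange's). Camera axes: x right, y down, z forward; pixel columns grow to the right and rows downward; lengths in m; the calibration is good to about 2 mm. A picture is of the moment at which its call begins: read the wrist's pose just before it. camera_model takes no time and is no camera call.
- manip.sign_off(): hands the job in, once; it reports no verdict.
The state is a dict: "t": time; "q": joint angles; "qd": joint speeds; "tau": joint torques, N m; "tcp_pos": TCP position; "tool_rot": TCP orientation; "force": force on the tool from outside, world axes, zero at the start; "ft_torque": the same for the moment, N m; "finger_gap": opening from 0.0 (shut) to 1.0 (fully open).
Only numpy, scipy, OpenCV 4.12 (cv2) and the standard library are available. Lean on these libraries where they do the work, as an engineer would, in place of code of your own. Each camera call takes 0.05 s, during which the arm holds its last target.

## Working session

There is one attempt and no reset: what is moved stays moved. The work goes in short steps, Python scripts to look and compute and a tool call to move; the robot and the scene stay as the last step left them, time stands still between calls to the robot, and variables do not carry over. Pictures are saved under pics/ and viewed, and the job is handed in when it is done.

Besides the shell and the picture viewer there is one more tool, called after ">>>" as name(argument=value, ...) on one line, values as JSON. apply_moves: Moves the arm, as the interface text tells. Its arguments: {"type":"object","properties":{"increments":{"type":"array","items":{"type":"array","items":{"type":"array","items":{"type":"number"}}}},"fingers":{"type":"number"},"newtons":{"type":"number"}},"required":["increments"]}

```bash
ls; mkdir -p pics; python3 - <<'E'
from station import manip
import cv2,numpy as np
s=manip.sense();print({k:np.round(v,3) for k,v in s.items()})
for n in ["scene","top"]:
    p,d=manip.snapshot(n)
    cv2.imwrite(f"pics/{n}0.png",p[:,:,::-1]);np.savez(f"pics/{n}0.npz",p=p,d=d)
    m=manip.camera_model(n);print(n,m)
print(manip.camera_model("wrist"))
E
```

```text
pics
{'t': np.float64(0.0), 'q': array([-1.427,  0.528,  1.434,  0.   ,  1.181, -0.179]), 'qd': array([-0.   , -0.002, -0.001,  0.   , -0.001,  0.001]), 'tau': array([ 2.0000e-03, -4.4234e+01, -1.7803e+01, -0.0000e+00,  8.0000e-03,
       -0.0000e+00]), 'tcp_pos': array([ 0.198, -0.592,  0.303]), 'tool_rot': array([ 0.987,  0.16 ,  0.   , -0.001]), 'force': array([1.155, 0.221, 0.127]), 'ft_torque': array([-0.028,  0.015,  0.01 ]), 'finger_gap': np.float64(1.002)}
scene {'mtx': array([[465.9374859 ,   0.        , 314.39386368],
       [  0.        , 465.9374859 , 195.92991867],
       [  0.        ,   0.        ,   1.        ]]), 'R': array([[-0.7485633 , -0.66270636,  0.02175491],
       [-0.32337589,  0.33623441, -0.88451933],
       [ 0.57886184, -0.66915372, -0.465996  ]]), 't': array([0.42803781, 0.281972  , 0.57429857])}
top {'mtx': array([[388.71162982,   0.        , 319.49598129],
       [  0.        , 388.71162982, 193.42882756],
       [  0.        ,   0.        ,   1.        ]]), 'R': array([[ 0.00808048, -0.99972609, -0.02196461],
       [-0.98580571, -0.00428052, -0.16783554],
       [ 0.16769555,  0.02300903, -0.98557028]]), 't': array([0.01253398, 0.60259856, 0.86400514])}
{'mtx': array([[339.92013587,   0.        , 312.79927311],
       [  0.        , 339.92013587, 198.78192683],
       [  0.        ,   0.        ,   1.        ]]), 'mount': array([[-1.89887894e-04, -9.58167046e-01, -2.86209495e-01,
         7.28822632e-02],
       [ 9.99999868e-01, -4.50275347e-05, -5.12715235e-04,
         2.12057434e-04],
       [ 4.78379534e-04, -2.86209555e-01,  9.58166928e-01,
        -7.07593061e-02],
       [ 0.00000000e+00,  0.00000000e+00,  0.00000000e+00,
         1.00000000e+00]])}
```

View pics/scene0.png

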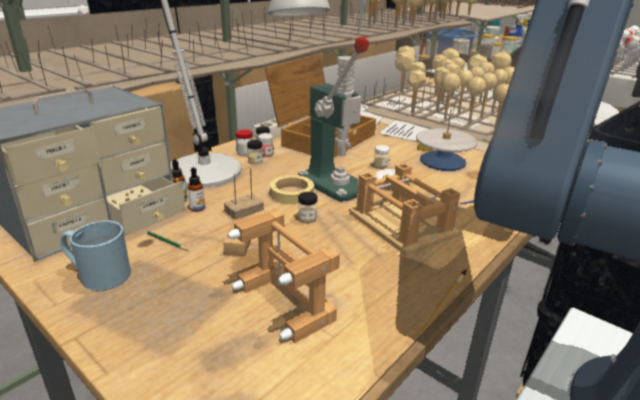

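View pics/top0.png

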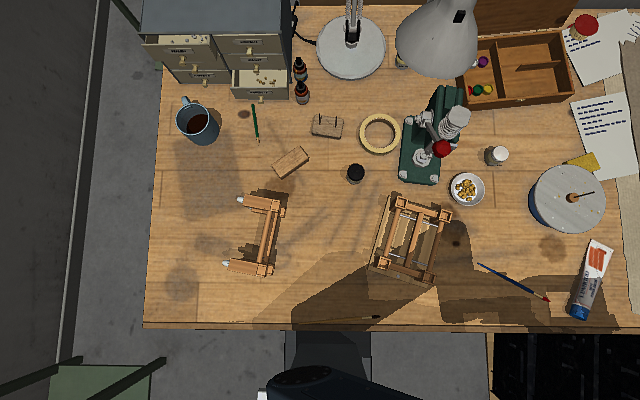

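```bash
cat > h.py <<'E'
import numpy as np,cv2
from station import manip
def cloud(n,d):
    m=manip.camera_model(n);K=m["mtx"]
    v,u=np.mgrid[:400,:640]
    c=np.stack([(u-K[0,2])/K[0,0]*d,(v-K[1,2])/K[1,1]*d,d],-1)
    w=(c-m["t"])@m["R"]
    w[d<=0]=np.nan
    return w
def proj(n,X):
    m=manip.camera_model(n);K=m["mtx"]
    c=np.asarray(X)@m["R"].T+m["t"];p=c@K.T
    return p[...,:2]/p[...,2:]
E
python3 - <<'E'
from h import *
z=np.load("pics/top0.npz");W=cloud("top",z["d"]);p=z["p"]
print("table z",np.nanmedian(W[150:300,300:350,2]))
def box(u0,u1,v0,v1,lo,hi):
    P=W[v0:v1,u0:u1].reshape(-1,3);P=P[(P[:,2]>lo)&(P[:,2]<hi)];return P
for nm,b,lo,hi in [("loose",(215,295,185,285),.117,.14),("base",(360,460,185,290),.085,.11)]:
    P=box(*b,lo,hi)
    r=cv2.minAreaRect((P[:,:2]*1000).astype(np.float32));print(nm,len(P),np.median(P[:,2]),r,cv2.boxPoints(r))
for nm,b in [("block",(268,312,142,182)),("jar",(345,367,160,186))]:
    P=box(*b,.015,.1);print(nm,P.mean(0),P.min(0),P.max(0))
H=W[:,:,2]
im=np.clip(H/0.15*255,0,255);im=np.nan_to_num(im).astype(np.uint8)
a=cv2.resize(p[180:290,210:300,::-1],None,fx=4,fy=4);b=cv2.resize(p[180:290,360:460,::-1],None,fx=4,fy=4)
cv2.imwrite("pics/a.png",np.hstack([a,b]))
a=cv2.resize(im[180:290,210:300],None,fx=4,fy=4,interpolation=0);b=cv2.resize(im[180:290,360:460],None,fx=4,fy=4,interpolation=0)
cv2.imwrite("pics/b.png",np.hstack([a,b]))
E
```

```text
table z -0.0001574513047222018
loose 1145 0.12502590929152488 ((502.1980895996094, 160.98785400390625), (94.60749816894531, 166.2581329345703), 79.46617889404297) [[411.82208 129.67862]
 [575.2783   99.284  ]
 [592.5741  192.29709]
 [429.11786 222.69171]]
base 708 0.09060915767528224 ((495.16339111328125, -193.5943603515625), (126.09036254882812, 165.9296112060547), 72.94754791259766) [[ 397.3582  -229.5387 ]
 [ 555.993   -278.19705]
 [ 592.9686  -157.65002]
 [ 434.3338  -108.99167]]
block [0.68496772 0.09053479 0.02911781] [0.64619592 0.04588637 0.01525398] [0.72472792 0.13380508 0.03400009]
jar [ 0.65027388 -0.06752102  0.05269639] [ 0.63277707 -0.08852174  0.01624015] [ 0.67275358 -0.04485319  0.062724  ]
```

View pics/a.png

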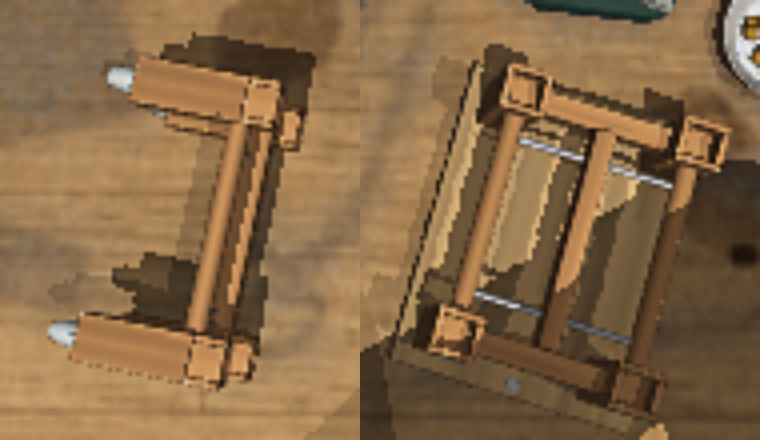

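View pics/b.png

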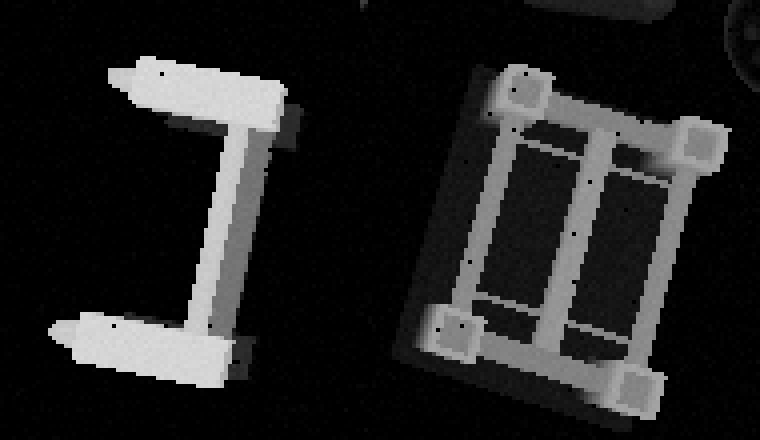

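```bash
python3 - <<'E'
from h import *
z=np.load("pics/top0.npz");W=cloud("top",z["d"])
P=W[90:190,395:475].reshape(-1,3)
z2=np.load("pics/scene0.npz");W2=cloud("scene",z2["d"]);Q=W2.reshape(-1,3)
Q=Q[(Q[:,0]>.58)&(Q[:,0]<.85)&(Q[:,1]<-.13)&(Q[:,1]>-.33)]
P=np.vstack([P,Q])
for lo in np.arange(.05,.4,.05):
    S=P[(P[:,2]>lo)&(P[:,2]<lo+.05)]
    if len(S)>5: print(round(lo,2),len(S),np.percentile(S,1,0).round(3),np.percentile(S,99,0).round(3))
# refined fits
def box(u0,u1,v0,v1,lo,hi):
    P=W[v0:v1,u0:u1].reshape(-1,3);return P[(P[:,2]>lo)&(P[:,2]<hi)]
# rail: near center between posts
ex=np.array([np.cos(np.radians(-10.5)),np.sin(np.radians(-10.5))]);o=np.array([493.5,114.5])/1000;ez=np.array([-.182,-.983])
P=box(215,295,185,285,.105,.123)
l=(P[:,:2]-o)@np.c_[ex,-ez]
s=(abs(l[:,0])<.05)&(l[:,1]>-.01)&(l[:,1]<.05);R=P[s];print("rail",len(R),R.mean(0),R[:,2].max(),np.polyfit(R[:,0],R[:,1],1),"lat",np.percentile(l[s,1],[2,50,98]),np.degrees(np.arctan(np.polyfit(R[:,0],R[:,1],1)[0])))
# scene-cam check
Q=W2.reshape(-1,3);Q=Q[(Q[:,2]>.117)&(Q[:,2]<.135)&(Q[:,0]>.38)&(Q[:,0]<.62)&(Q[:,1]>.05)&(Q[:,1]<.25)]
print(cv2.minAreaRect((Q[:,:2]*1000).astype(np.float32)),len(Q),np.median(Q[:,2]))
Q=W2.reshape(-1,3);Q=Q[(Q[:,2]>.088)&(Q[:,2]<.105)&(Q[:,0]>.38)&(Q[:,0]<.615)&(Q[:,1]>-.3)&(Q[:,1]<-.1)]
print(cv2.minAreaRect((Q[:,:2]*1000).astype(np.float32)),len(Q))
# base fit excluding outliers: percentiles in rotated frame
P=box(360,460,185,290,.088,.105)
for a in np.arange(-18.5,-15.5,.25):
    e=np.radians(a);A=np.array([[np.cos(e),np.sin(e)],[-np.sin(e),np.cos(e)]])
    l=P[:,:2]@A.T
    lo,hi=np.percentile(l,1,0),np.percentile(l,99,0);print(a,(hi-lo).round(4),((lo+hi)/2@A).round(4))
# table edge
print("table left edge",np.nanmax(W[200:260,:,1][abs(W[200:260,:,2])<.01]), [W[240,u].round(3) for u in (150,155,160)])
E
```

```text
0.05 818 [ 0.581 -0.352  0.05 ] [ 0.855 -0.153  0.1  ]
0.1 751 [ 0.67  -0.253  0.101] [ 0.782 -0.212  0.15 ]
0.15 980 [ 0.663 -0.249  0.151] [ 0.782 -0.18   0.2  ]
0.2 2405 [ 0.663 -0.261  0.201] [ 0.781 -0.18   0.249]
0.25 703 [ 0.66  -0.242  0.25 ] [ 0.708 -0.184  0.299]
0.3 738 [ 0.611 -0.247  0.301] [ 0.713 -0.171  0.349]
0.35 664 [ 0.61  -0.226  0.351] [ 0.832 -0.148  0.399]
rail 264 [0.49676083 0.13356111 0.11719691] 0.12125047373203428 [-0.18293679  0.22443694] lat [0.01412056 0.01910766 0.0254004 ] -10.36687478585972
((500.3355712890625, 163.711669921875), (96.22216033935547, 168.62220764160156), 79.40386962890625) 1847 0.1253600120488238
((493.51483154296875, -191.1226806640625), (127.63861846923828, 169.1508026123047), 72.90714263916016) 619
-18.5 [0.1662 0.1282] [ 0.4949 -0.1934]
-18.25 [0.1658 0.1276] [ 0.4949 -0.1933]
-18.0 [0.1653 0.127 ] [ 0.4949 -0.1933]
-17.75 [0.1649 0.1263] [ 0.4949 -0.1933]
-17.5 [0.1646 0.1256] [ 0.4949 -0.1933]
-17.25 [0.1649 0.1253] [ 0.4949 -0.1933]
-17.0 [0.1648 0.125 ] [ 0.4949 -0.1933]
-16.75 [0.1647 0.1252] [ 0.4949 -0.1933]
-16.5 [0.1646 0.1257] [ 0.4948 -0.1931]
-16.25 [0.1651 0.126 ] [ 0.4948 -0.193 ]
-16.0 [0.1654 0.1265] [ 0.4948 -0.193 ]
-15.75 [0.1657 0.1271] [ 0.4948 -0.193 ]
table left edge 0.4391272314869981 [array([ 0.493,  0.435, -0.004]), array([ 0.493,  0.422, -0.   ]), array([ 0.493,  0.409, -0.001])]
```

```bash
cat >> h.py <<'E'
from scipy.spatial.transform import Rotation as Ro
def st():
    s=manip.sense();R=Ro.from_quat(s["tool_rot"]).as_matrix()
    return s,np.array(s["tcp_pos"]),R
def plan(target,yaw,n,maxrows=20):
    """straight line to target TCP (m), tool-x yaw deg, in n rows."""
    s,p,R=st();y0=np.degrees(np.arctan2(R[1,0],R[0,0]))
    d=(yaw-y0+180)%360-180
    print("t",round(float(s["t"]),2),"pos",p.round(4),"yaw",round(y0,2),"tilt",np.degrees(np.arccos(-R[2,2])).round(2),"F",np.round(s["force"],1),"gap",round(float(s["finger_gap"]),3),"dyaw",round(d,1))
    rows=[]
    for i in range(n):
        a=np.radians(y0+d*i/n);step=(np.asarray(target)-p)/n
        R2=np.array([[np.cos(a),np.sin(a),0],[np.sin(a),-np.cos(a),0],[0,0,-1]])
        v=R2.T@step;rows.append([round(float(x),4) for x in v]+[round(-d/n,2)])
    print(rows)
E
python3 -c "
from h import *
plan([.4965,.134,.26],169.6,20)"
```

```text
t 0.1 pos [ 0.1976 -0.5924  0.303 ] yaw 18.44 tilt 0.11 F [0.8 0.1 0.4] gap 1.001 dyaw 151.2
[[0.0257, -0.0297, 0.0022, np.float64(-7.56)], [0.0294, -0.0261, 0.0022, np.float64(-7.56)], [0.0325, -0.022, 0.0022, np.float64(-7.56)], [0.0351, -0.0175, 0.0022, np.float64(-7.56)], [0.0371, -0.0128, 0.0022, np.float64(-7.56)], [0.0385, -0.0078, 0.0022, np.float64(-7.56)], [0.0392, -0.0026, 0.0022, np.float64(-7.56)], [0.0392, 0.0025, 0.0022, np.float64(-7.56)], [0.0385, 0.0077, 0.0022, np.float64(-7.56)], [0.0372, 0.0127, 0.0022, np.float64(-7.56)], [0.0352, 0.0175, 0.0022, np.float64(-7.56)], [0.0326, 0.0219, 0.0022, np.float64(-7.56)], [0.0294, 0.026, 0.0022, np.float64(-7.56)], [0.0257, 0.0297, 0.0022, np.float64(-7.56)], [0.0216, 0.0328, 0.0022, np.float64(-7.56)], [0.0171, 0.0354, 0.0022, np.float64(-7.56)], [0.0123, 0.0373, 0.0022, np.float64(-7.56)], [0.0073, 0.0386, 0.0022, np.float64(-7.56)], [0.0022, 0.0392, 0.0022, np.float64(-7.56)], [-0.003, 0.0392, 0.0022, np.float64(-7.56)]]
```

>>> apply_moves(increments=[[[0.026,-0.03,0.002,-7.6],[0.029,-0.026,0.002,-7.6],[0.032,-0.022,0.002,-7.6],[0.035,-0.0175,0.002,-7.6],[0.037,-0.013,0.002,-7.6]]], fingers=1)

```text
t: 0.6
tcp_pos: [0.2694, -0.4096, 0.2902]
tool_rot: [0.877, 0.481, -0.0, -0.0]
force: [0.4, -0.3, 0.7]
finger_gap: 1.004
```

>>> apply_moves(increments=[[[0.0385,-0.008,0.002,-7.6],[0.039,-0.0025,0.002,-7.6],[0.039,0.0025,0.002,-7.6],[0.0385,0.008,0.002,-7.6],[0.037,0.013,0.002,-7.6]]])

```text
t: 1.1
tcp_pos: [0.3393, -0.2176, 0.279]
tool_rot: [0.663, 0.749, 0.0, -0.001]
force: [-0.4, 0.6, 0.2]
finger_gap: 0.999
```

```bash
python3 -c "
from h import *
plan([.4965,.134,.26],169.6,10)"
```

```text
t 1.1 pos [ 0.3393 -0.2176  0.279 ] yaw 96.93 tilt 0.13 F [-0.4  0.6  0.2] gap 0.999 dyaw 72.7
[[0.033, 0.0199, 0.0019, np.float64(-7.27)], [0.0302, 0.0239, 0.0019, np.float64(-7.27)], [0.027, 0.0275, 0.0019, np.float64(-7.27)], [0.0233, 0.0307, 0.0019, np.float64(-7.27)], [0.0192, 0.0334, 0.0019, np.float64(-7.27)], [0.0148, 0.0355, 0.0019, np.float64(-7.27)], [0.0102, 0.0371, 0.0019, np.float64(-7.27)], [0.0054, 0.0381, 0.0019, np.float64(-7.27)], [0.0006, 0.0385, 0.0019, np.float64(-7.27)], [-0.0043, 0.0383, 0.0019, np.float64(-7.27)]]
```

>>> apply_moves(increments=[[[0.033,0.02,0.002,-7.3],[0.03,0.024,0.002,-7.3],[0.027,0.0275,0.002,-7.3],[0.023,0.031,0.002,-7.3],[0.019,0.0335,0.002,-7.3]]])

```text
t: 1.6
tcp_pos: [0.4178, -0.033, 0.2687]
tool_rot: [0.383, 0.924, 0.001, -0.001]
force: [0.7, -0.1, -0.2]
finger_gap: 1.001
```

>>> apply_moves(increments=[[[0.015,0.0355,0.002,-7.3],[0.01,0.037,0.002,-7.3],[0.0055,0.038,0.002,-7.3],[0.0005,0.0385,0.002,-7.2],[-0.004,0.038,0.002,-7]]])

```text
t: 2.1
tcp_pos: [0.49, 0.154, 0.2577]
tool_rot: [0.064, 0.998, 0.001, -0.002]
force: [1.2, 0.1, 0.1]
finger_gap: 0.998
```

```bash
python3 -c "
from h import *
plan([.4965,.134,.26],169.6,1)
p,d=manip.snapshot('wrist');cv2.imwrite('pics/w1.png',p[:,:,::-1]);np.savez('pics/w1.npz',p=p,d=d)
"
```

```text
t 2.1 pos [0.49   0.154  0.2577] yaw 172.64 tilt 0.24 F [1.2 0.1 0.1] gap 0.998 dyaw -3.0
[[-0.009, -0.019, -0.0023, np.float64(3.04)]]
```

View pics/w1.png

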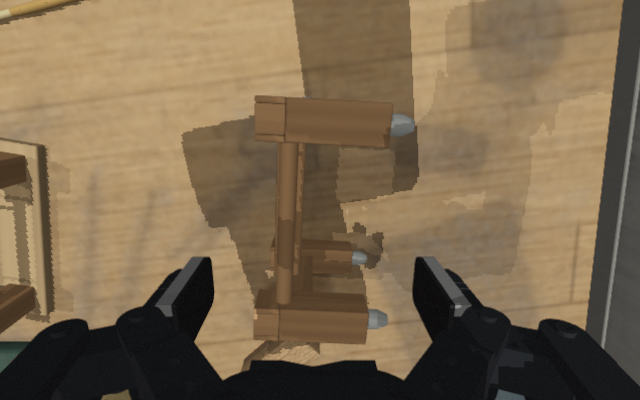

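```bash
python3 -c "
from h import *
s,p,R=st();m=manip.camera_model('wrist');K=m['mtx'];d=np.load('pics/w1.npz')['d']
v,u=np.mgrid[150:280,270:305];dd=d[150:280,270:305]
c=np.stack([(u-K[0,2])/K[0,0]*dd,(v-K[1,2])/K[1,1]*dd,dd,np.ones_like(dd)],-1)
w=(c@m['mount'].T)[...,:3]@R.T+p
w=w[dd>0];w=w[(w[:,2]>.104)&(w[:,2]<.125)]
print(len(w),w.mean(0),w[:,2].max());k=np.polyfit(w[:,0],w[:,1],1);print(k,np.degrees(np.arctan(k[0])),'y at x=.4965:',np.polyval(k,.4965))
plan([.4965,.134,.175],169.6,2)
"
```

```text
2326 [0.49084868 0.14189284 0.11846665] 0.12180627495703711
[-0.17691239  0.22873005] -10.03252660666519 y at x=.4965: 0.14089305011474423
t 2.15 pos [0.4923 0.1585 0.2578] yaw 172.96 tilt 0.38 F [3.2 2.8 0.4] gap 0.996 dyaw -3.4
[[-0.0036, -0.0119, 0.0414, np.float64(1.68)], [-0.0039, -0.0118, 0.0414, np.float64(1.68)]]
```

>>> apply_moves(increments=[[[-0.004,-0.012,0.02,1.7],[-0.004,-0.011,0.02,1.7],[0,0,0.01,0],[0,0,0,0]]])

```text
t: 2.55
tcp_pos: [0.4978, 0.1382, 0.2057]
tool_rot: [0.089, 0.996, 0.004, 0.001]
force: [0.0, 0.1, 0.4]
finger_gap: 0.998
```

```bash
python3 -c "
from h import *
plan([.4965,.135,.167],169.6,2)
"
```

```text
t 2.55 pos [0.4978 0.1382 0.2057] yaw 169.84 tilt 0.43 F [0.  0.1 0.4] gap 0.998 dyaw -0.2
[[0.0004, -0.0017, 0.0193, np.float64(0.12)], [0.0004, -0.0017, 0.0193, np.float64(0.12)]]
```

>>> apply_moves(increments=[[[0.0005,-0.002,0.018,0.2],[0,-0.001,0.016,0],[0,0,0.004,0],[0,0,0,0]]])

```text
t: 2.95
tcp_pos: [0.4976, 0.1358, 0.1688]
tool_rot: [0.09, 0.996, 0.004, 0.002]
force: [-0.4, -0.5, -0.5]
finger_gap: 1.0
```

>>> apply_moves(increments=[[[0,0,0,0],[0,0,0,0],[0,0,0,0],[0,0,0,0],[0,0,0,0]]], fingers=0, newtons=8)

```text
t: 3.45
tcp_pos: [0.499, 0.136, 0.1719]
tool_rot: [0.09, 0.996, 0.004, 0.005]
force: [-0.4, -1.9, 0.5]
finger_gap: 0.143
```

```bash
python3 -c "
from h import *
plan([.4965,.135,.167],169.6,2)
"
```

```text
t 3.45 pos [0.499  0.136  0.1719] yaw 169.65 tilt 0.75 F [-0.4 -1.9  0.5] gap 0.143 dyaw -0.1
[[0.0012, -0.0007, 0.0025, np.float64(0.03)], [0.0012, -0.0007, 0.0025, np.float64(0.03)]]
```

```bash
cat > arc.py <<'E'
from h import *
from scipy.interpolate import interp1d
S=[];H=[];F=[]
for f in np.arange(0,90.1,.5):
    r=np.radians(f);c,s=np.cos(r),np.sin(r)
    if f<=29.4: S.append(113*s-60*c);H.append(113*c+60*s)
    else: S.append(18.3+104*s-76*c);H.append(104*c+76*s)
    F.append(f)
S=np.array(S);H=np.array(H);F=np.array(F)
fS=interp1d(S,H,fill_value="extrapolate")
P0=np.array([.499,.136]);D=np.array([np.sin(np.radians(169.6)),-np.cos(np.radians(169.6))]);X=np.array([np.cos(np.radians(169.6)),np.sin(np.radians(169.6))])
def nxt(df=4,n=5,off=59,s0=-60):
    s,p,R=st();y0=np.degrees(np.arctan2(R[1,0],R[0,0]))
    cur=(p[:2]-P0)@D*1000+s0;f=float(interp1d(S,F,fill_value="extrapolate")(cur))
    print("t",round(float(s["t"]),2),"s",round(cur,1),"phi",round(f,1),"x-dev mm",round((p[:2]-P0)@X*1000,1),"TCP z",p[2].round(4),"want",(fS(cur)+off).round(1),"yaw",y0.round(2),"tilt vec",R[:2,2].round(4),"F",np.round(s["force"],1),"gap",round(float(s["finger_gap"]),3))
    z=p[2]*1000;c=cur;rows=[]
    for i in range(1,n+1):
        a=min(f+df*i,90);sn=float(interp1d(F,S)(a));zn=float(fS(sn))+off
        rows.append([0,round((sn-c)/1000,4),round(-(zn-z)/1000,4),0]);c,z=sn,zn
    print(rows)
E
python3 -c "
from arc import *
nxt()"
```

```text
t 3.45 s -60.0 phi 0.0 x-dev mm -0.0 TCP z 0.1719 want 172.0 yaw 169.65 tilt vec [0.0105 0.0079] F [-0.4 -1.9  0.5] gap 0.143
[[0, np.float64(0.008), np.float64(-0.004), 0], [0, 0.0083, -0.0033, 0], [0, 0.0085, -0.0028, 0], [0, 0.0087, -0.0022, 0], [0, 0.0088, -0.0015, 0]]
```

>>> apply_moves(increments=[[[0,0.008,-0.004,0],[0,0.0083,-0.0033,0],[0,0.0085,-0.0028,0]]])

```text
t: 3.75
tcp_pos: [0.5026, 0.1612, 0.1821]
tool_rot: [0.091, 0.996, 0.004, 0.003]
force: [0.2, 0.0, -2.4]
finger_gap: 0.13
```

```bash
python3 -c "
from arc import *
nxt()"
```

```text
t 3.75 s -34.6 phi 12.3 x-dev mm 1.0 TCP z 0.1821 want 182.2 yaw 169.54 tilt vec [0.007  0.0077] F [ 0.2  0.  -2.4] gap 0.13
[[0, np.float64(0.0087), np.float64(-0.0022), 0], [0, 0.0088, -0.0015, 0], [0, 0.0089, -0.0009, 0], [0, 0.0089, -0.0003, 0], [0, 0.0089, -0.0006, 0]]
```

```bash
python3 -c "
from h import *
p,d=manip.snapshot('scene');cv2.imwrite('pics/s2.png',cv2.resize(p[160:360,180:500,::-1],None,fx=2,fy=2))
"
```

```text
(no output)
```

View pics/s2.png

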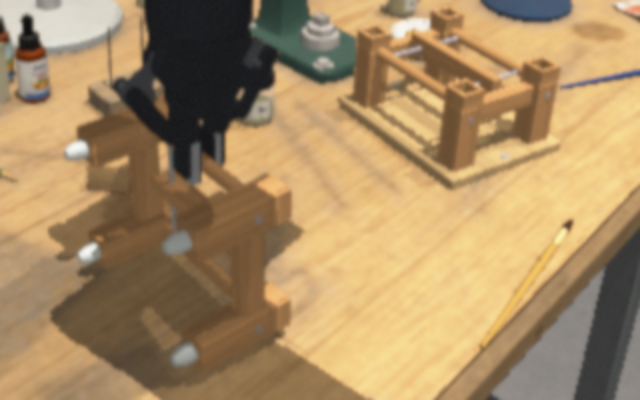

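>>> apply_moves(increments=[[[0,0.0087,-0.002,0],[0,0.0088,-0.0015,0],[0,0.0089,-0.0008,0]]])

```text
t: 4.1
tcp_pos: [0.5077, 0.1907, 0.1872]
tool_rot: [0.09, 0.996, 0.005, 0.003]
force: [0.0, 1.0, -3.0]
finger_gap: 0.131
```

```bash
python3 -c "
from arc import *
nxt()"
```

```text
t 4.1 s -4.6 phi 25.9 x-dev mm 1.3 TCP z 0.1872 want 186.9 yaw 169.62 tilt vec [0.0076 0.0085] F [ 0.  1. -3.] gap 0.131
[[0, np.float64(0.0089), np.float64(0.0001), 0], [0, 0.009, -0.0007, 0], [0, 0.009, -0.0, 0], [0, 0.009, 0.0006, 0], [0, 0.0089, 0.0012, 0]]
```

>>> apply_moves(increments=[[[0,0.0088,0.001,0],[0,0.009,0.0,0],[0,0.009,0.0005,0]]])

```text
t: 4.4
tcp_pos: [0.5128, 0.2198, 0.1858]
tool_rot: [0.09, 0.996, 0.005, 0.003]
force: [0.8, -0.2, -2.3]
finger_gap: 0.132
```

```bash
python3 -c "
from arc import *
nxt()
p,d=manip.snapshot('scene');cv2.imwrite('pics/s3.png',cv2.resize(p[160:360,180:500,::-1],None,fx=2,fy=2))"
```

```text
t 4.4 s 25.0 phi 39.1 x-dev mm 1.6 TCP z 0.1858 want 187.6 yaw 169.65 tilt vec [0.0075 0.0085] F [ 0.8 -0.2 -2.3] gap 0.132
[[0, np.float64(0.009), np.float64(-0.0011), 0], [0, 0.0089, 0.0014, 0], [0, 0.0088, 0.002, 0], [0, 0.0086, 0.0026, 0], [0, 0.0084, 0.0032, 0]]
```

View pics/s3.png

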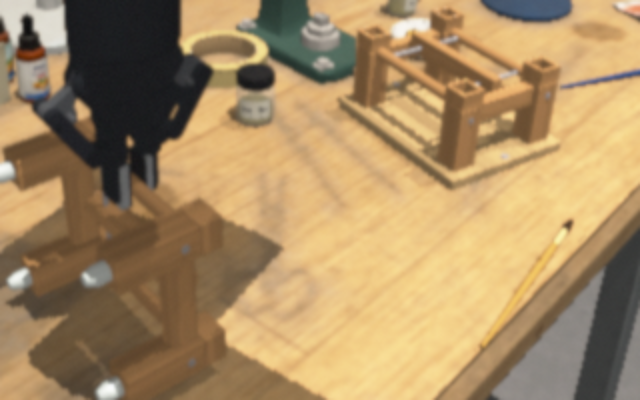

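>>> apply_moves(increments=[[[0,0.001,0.003,0],[0,0.004,0.003,0]]])

```text
t: 4.65
tcp_pos: [0.5141, 0.2267, 0.1795]
tool_rot: [0.09, 0.996, 0.005, 0.004]
force: [0.2, -0.3, -3.1]
finger_gap: 0.131
```

```bash
cat > look.py <<'E'
from arc import *
def look(name):
    s,p,R=st()
    pic,d=manip.snapshot('scene');cv2.imwrite(f'pics/{name}.png',cv2.resize(pic[160:380,160:480,::-1],None,fx=2,fy=2))
    W=cloud('scene',d);Q=W.reshape(-1,3);g=p[:2]
    c=(Q[:,:2]-P0)@np.c_[X,D]*1000
    # end face nearest robot: tool +X side; posts at x offset +57..83
    m=(abs(c[:,0]-78)<12)&(c[:,1]>-120)&(c[:,1]<260)&(Q[:,2]>.006)&(Q[:,2]<.2)
    A=np.c_[c[m,1],Q[m,2]*1000]
    r=cv2.minAreaRect(A.astype(np.float32))
    print("end-face",m.sum(),r);print(cv2.boxPoints(r).round(0).tolist())
E
python3 -c "
from look import *
nxt();look('s4')"
```

```text
t 4.65 s 31.9 phi 42.2 x-dev mm 1.5 TCP z 0.1795 want 187.1 yaw 169.73 tilt vec [0.0085 0.0094] F [ 0.2 -0.3 -3.1] gap 0.131
[[0, np.float64(0.0089), np.float64(-0.0064), 0], [0, 0.0088, 0.0019, 0], [0, 0.0086, 0.0025, 0], [0, 0.0084, 0.0031, 0], [0, 0.0082, 0.0037, 0]]
end-face 3811 ((119.07941436767578, 70.74236297607422), (129.90744018554688, 97.8353500366211), 88.27508544921875)
[[68.0, 7.0], [166.0, 4.0], [170.0, 134.0], [72.0, 137.0]]
```

View pics/s4.png

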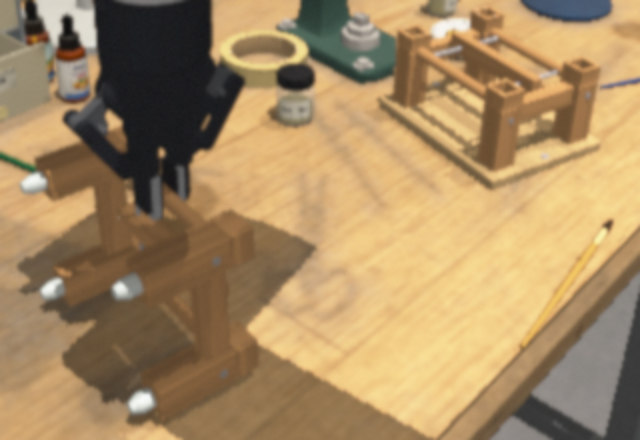

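>>> apply_moves(increments=[[[0,-0.001,0.002,0]]], newtons=4)

```text
t: 4.8
tcp_pos: [0.514, 0.2263, 0.1768]
tool_rot: [0.089, 0.996, 0.005, 0.004]
force: [0.1, -0.4, -3.0]
finger_gap: 0.131
```

```bash
python3 -c "
from look import *
nxt();look('s5')"
```

```text
t 4.8 s 31.5 phi 42.1 x-dev mm 1.5 TCP z 0.1768 want 187.1 yaw 169.74 tilt vec [0.0083 0.0098] F [ 0.1 -0.4 -3. ] gap 0.131
[[0, np.float64(0.0089), np.float64(-0.0091), 0], [0, 0.0088, 0.0019, 0], [0, 0.0086, 0.0025, 0], [0, 0.0085, 0.0031, 0], [0, 0.0082, 0.0036, 0]]
end-face 3775 ((119.82840728759766, 69.55758666992188), (127.07967376708984, 96.92343139648438), 88.97132110595703)
[[70.0, 7.0], [167.0, 5.0], [169.0, 132.0], [73.0, 134.0]]
```

>>> apply_moves(increments=[[[0,0,-0.008,0],[0,0,-0.008,0],[0,0,0,0]]], newtons=4)

```text
t: 5.15
tcp_pos: [0.5134, 0.2249, 0.1933]
tool_rot: [0.09, 0.996, 0.005, 0.003]
force: [0.5, 0.3, -3.1]
finger_gap: 0.124
```

```bash
python3 -c "
from look import *
nxt();look('s6')"
```

```text
t 5.15 s 30.1 phi 41.4 x-dev mm 1.9 TCP z 0.1933 want 187.3 yaw 169.65 tilt vec [0.006 0.009] F [ 0.5  0.3 -3.1] gap 0.124
[[0, np.float64(0.0089), np.float64(0.0072), 0], [0, 0.0088, 0.0018, 0], [0, 0.0087, 0.0024, 0], [0, 0.0085, 0.003, 0], [0, 0.0083, 0.0035, 0]]
end-face 3880 ((117.68279266357422, 85.00730895996094), (128.27713012695312, 97.50316619873047), 87.98226165771484)
[[67.0, 23.0], [164.0, 19.0], [169.0, 147.0], [71.0, 151.0]]
```

View pics/s6.png

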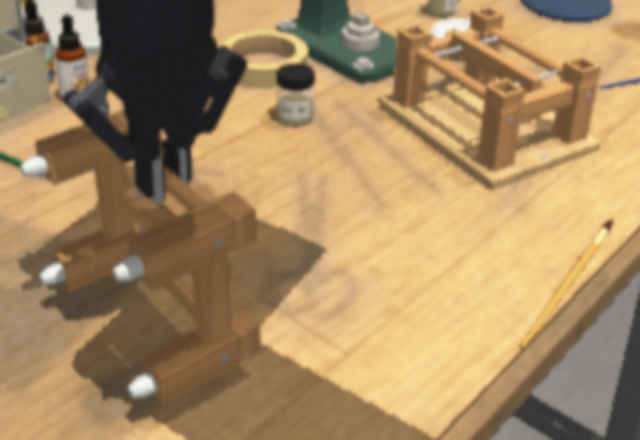

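>>> apply_moves(increments=[[[0,0,0.003,0],[0,0,0.001,0],[0,0,0,0]]], newtons=2.5)

```text
t: 5.5
tcp_pos: [0.5132, 0.2247, 0.1891]
tool_rot: [0.09, 0.996, 0.005, 0.003]
force: [0.4, 0.7, -3.1]
finger_gap: 0.133
```

```bash
python3 -c "
from look import *
nxt();look('s7')"
```

```text
t 5.5 s 29.8 phi 41.3 x-dev mm 2.0 TCP z 0.1891 want 187.3 yaw 169.64 tilt vec [0.0063 0.009 ] F [ 0.4  0.7 -3.1] gap 0.133
[[0, np.float64(0.0089), np.float64(0.003), 0], [0, 0.0088, 0.0017, 0], [0, 0.0087, 0.0023, 0], [0, 0.0085, 0.0029, 0], [0, 0.0083, 0.0035, 0]]
end-face 3871 ((117.50331115722656, 81.42778778076172), (127.98249816894531, 96.84931945800781), 88.4953384399414)
[[67.0, 19.0], [164.0, 16.0], [168.0, 144.0], [71.0, 147.0]]
```

>>> apply_moves(increments=[[[0,0,0,0],[0,0,0,0]]], newtons=1)

```text
t: 5.75
tcp_pos: [0.5131, 0.2247, 0.1888]
tool_rot: [0.09, 0.996, 0.005, 0.002]
force: [-0.4, -0.3, -3.1]
finger_gap: 0.127
```

```bash
python3 -c "
from look import *
nxt();look('s8')"
```

```text
t 5.75 s 29.8 phi 41.3 x-dev mm 2.1 TCP z 0.1888 want 187.3 yaw 169.64 tilt vec [0.0055 0.0088] F [-0.4 -0.3 -3.1] gap 0.127
[[0, np.float64(0.0089), np.float64(0.0026), 0], [0, 0.0088, 0.0017, 0], [0, 0.0087, 0.0023, 0], [0, 0.0085, 0.0029, 0], [0, 0.0083, 0.0035, 0]]
end-face 3856 ((117.44537353515625, 81.03333282470703), (128.67919921875, 96.97209930419922), 88.48863983154297)
[[67.0, 18.0], [164.0, 15.0], [168.0, 144.0], [71.0, 147.0]]
```

>>> apply_moves(increments=[[[0,0,0,0],[0,0,0,0]]], newtons=3, fingers=0)

```text
t: 6.0
tcp_pos: [0.5131, 0.2247, 0.1887]
tool_rot: [0.09, 0.996, 0.005, 0.002]
force: [-0.2, -0.2, -2.9]
finger_gap: 0.129
```

```bash
python3 -c "
from look import *
nxt();look('s9')"
```

```text
t 6.0 s 29.8 phi 41.3 x-dev mm 2.2 TCP z 0.1887 want 187.3 yaw 169.64 tilt vec [0.0054 0.0088] F [-0.2 -0.2 -2.9] gap 0.129
[[0, np.float64(0.0089), np.float64(0.0026), 0], [0, 0.0088, 0.0017, 0], [0, 0.0087, 0.0023, 0], [0, 0.0085, 0.0029, 0], [0, 0.0083, 0.0035, 0]]
end-face 3859 ((117.57689666748047, 80.80947875976562), (128.53236389160156, 96.56216430664062), 88.54988098144531)
[[68.0, 18.0], [164.0, 15.0], [167.0, 144.0], [71.0, 146.0]]
```

>>> apply_moves(increments=[[[0,0,0.007,0],[0,0,0,0],[0,0,0,0]]], fingers=0.13)

```text
t: 6.35
tcp_pos: [0.5131, 0.2248, 0.1811]
tool_rot: [0.09, 0.996, 0.005, 0.002]
force: [0.3, 0.5, -2.8]
finger_gap: 0.132
```

```bash
python3 -c "
from look import *
nxt();look('s10')"
```

```text
t 6.35 s 29.9 phi 41.3 x-dev mm 2.1 TCP z 0.1811 want 187.3 yaw 169.64 tilt vec [0.0055 0.0088] F [ 0.3  0.5 -2.8] gap 0.132
[[0, np.float64(0.0089), np.float64(-0.0051), 0], [0, 0.0088, 0.0017, 0], [0, 0.0087, 0.0024, 0], [0, 0.0085, 0.003, 0], [0, 0.0083, 0.0035, 0]]
end-face 3802 ((117.30070495605469, 73.1712417602539), (128.02072143554688, 96.73442840576172), 88.3126449584961)
[[67.0, 11.0], [164.0, 8.0], [168.0, 136.0], [71.0, 139.0]]
```

>>> apply_moves(increments=[[[0,0,0,0],[0,0,0,0]]], fingers=0.138)

```text
t: 6.6
tcp_pos: [0.513, 0.2248, 0.1812]
tool_rot: [0.09, 0.996, 0.005, 0.002]
force: [0.1, -0.4, -0.9]
finger_gap: 0.142
```

```bash
python3 -c "
from look import *
nxt();look('s11')"
```

```text
t 6.6 s 29.8 phi 41.3 x-dev mm 2.2 TCP z 0.1812 want 187.3 yaw 169.64 tilt vec [0.0049 0.0087] F [ 0.1 -0.4 -0.9] gap 0.142
[[0, np.float64(0.0089), np.float64(-0.005), 0], [0, 0.0088, 0.0017, 0], [0, 0.0087, 0.0023, 0], [0, 0.0085, 0.0029, 0], [0, 0.0083, 0.0035, 0]]
end-face 3708 ((109.28929901123047, 69.02601623535156), (128.1842498779297, 96.64000701904297), 79.4303970336914)
[[50.0, 15.0], [145.0, -3.0], [169.0, 123.0], [74.0, 141.0]]
```

```bash
python3 -c "
from look import *
nxt(s0=-128.6)"
```

```text
t 6.65 s -38.7 phi 10.3 x-dev mm 2.2 TCP z 0.1812 want 180.9 yaw 169.63 tilt vec [0.0051 0.0088] F [-0.9 -0.  -1.2] gap 0.135
[[0, np.float64(0.0086), np.float64(-0.0021), 0], [0, 0.0087, -0.0018, 0], [0, 0.0089, -0.0012, 0], [0, 0.0089, -0.0006, 0], [0, 0.0089, -0.0003, 0]]
```

>>> apply_moves(increments=[[[0,0.008,-0.0018,0],[0,0.0087,-0.0015,0]]])

```text
t: 6.85
tcp_pos: [0.5162, 0.2411, 0.1856]
tool_rot: [0.091, 0.996, 0.004, 0.002]
force: [-1.8, -0.8, 0.5]
finger_gap: 0.141
```

```bash
python3 -c "
from look import *
nxt(s0=-128.6);look('s12')"
```

```text
t 6.85 s -22.1 phi 18.0 x-dev mm 2.1 TCP z 0.1856 want 185.0 yaw 169.54 tilt vec [0.0048 0.0083] F [-1.8 -0.8  0.5] gap 0.141
[[0, np.float64(0.0088), np.float64(-0.0007), 0], [0, 0.0089, -0.0006, 0], [0, 0.0089, -0.0002, 0], [0, 0.009, -0.0007, 0], [0, 0.009, -0.0, 0]]
end-face 3816 ((118.57124328613281, 70.74878692626953), (128.9761199951172, 96.15654754638672), 71.53944396972656)
[[53.0, 25.0], [144.0, -6.0], [185.0, 117.0], [93.0, 147.0]]
```

>>> apply_moves(increments=[[[0,0.0088,-0.0005,0],[0,0.0088,-0.0003,0],[0,0.0088,0,0]]])

```text
t: 7.2
tcp_pos: [0.522, 0.271, 0.1879]
tool_rot: [0.091, 0.996, 0.005, 0.004]
force: [0.2, 0.3, 0.5]
finger_gap: 0.134
```

```bash
python3 -c "
from look import *
nxt(s0=-128.6);look('s13')"
```

```text
t 7.2 s 8.3 phi 31.7 x-dev mm 1.7 TCP z 0.1879 want 187.4 yaw 169.6 tilt vec [0.0081 0.0103] F [0.2 0.3 0.5] gap 0.134
[[0, np.float64(0.009), np.float64(0.0001), 0], [0, 0.009, 0.0002, 0], [0, 0.0089, 0.0009, 0], [0, 0.0089, 0.0015, 0], [0, 0.0087, 0.0021, 0]]
end-face 3938 ((135.54507446289062, 71.79776000976562), (128.11769104003906, 96.0086441040039), 57.57850646972656)
[[61.0, 43.0], [142.0, -8.0], [210.0, 100.0], [129.0, 152.0]]
```

>>> apply_moves(increments=[[[0,0.009,0.0,0],[0,0.009,0.0003,0],[0,0.0088,0.001,0]]])

```text
t: 7.55
tcp_pos: [0.5277, 0.3009, 0.187]
tool_rot: [0.09, 0.996, 0.006, 0.004]
force: [-0.0, -0.2, 0.0]
finger_gap: 0.137
```

```bash
python3 -c "
from look import *
nxt(s0=-128.6);look('s14')"
```

```text
t 7.55 s 38.8 phi 45.3 x-dev mm 1.6 TCP z 0.187 want 186.2 yaw 169.63 tilt vec [0.0095 0.0117] F [-0.  -0.2  0. ] gap 0.137
[[0, np.float64(0.0088), np.float64(0.0026), 0], [0, 0.0087, 0.0023, 0], [0, 0.0085, 0.0029, 0], [0, 0.0083, 0.0035, 0], [0, 0.008, 0.0041, 0]]
end-face 4168 ((152.7667694091797, 72.5561294555664), (128.4711151123047, 96.0886459350586), 44.31095504760742)
[[73.0, 62.0], [140.0, -7.0], [232.0, 83.0], [165.0, 152.0]]
```

View pics/s14.png

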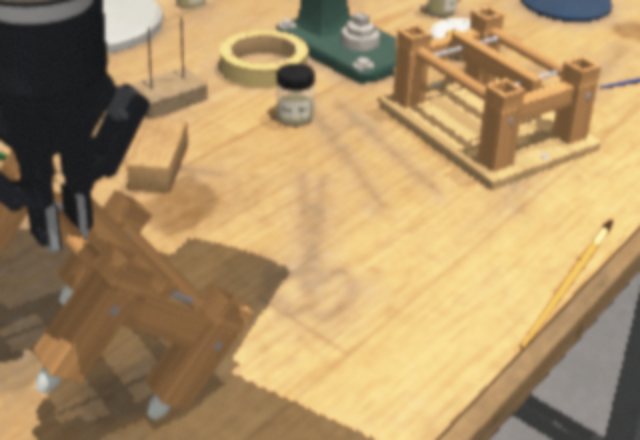

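>>> apply_moves(increments=[[[0,0.0088,0.0022,0],[0,0.0087,0.0023,0],[0,0.0085,0.0029,0]]])

```text
t: 7.9
tcp_pos: [0.533, 0.3297, 0.1793]
tool_rot: [0.09, 0.996, 0.007, 0.005]
force: [0.3, 0.6, -0.3]
finger_gap: 0.14
```

```bash
python3 -c "
from look import *
nxt(s0=-128.6);look('s15')"
```

```text
t 7.9 s 68.1 phi 58.9 x-dev mm 1.5 TCP z 0.1793 want 177.8 yaw 169.62 tilt vec [0.0104 0.0132] F [ 0.3  0.6 -0.3] gap 0.14
[[0, np.float64(0.0082), np.float64(0.0053), 0], [0, 0.0079, 0.0043, 0], [0, 0.0076, 0.0049, 0], [0, 0.0072, 0.0054, 0], [0, 0.0068, 0.0059, 0]]
end-face 4291 ((169.59996032714844, 69.13005065917969), (128.48782348632812, 97.45707702636719), 30.158828735351562)
[[90.0, 79.0], [139.0, -5.0], [250.0, 59.0], [201.0, 144.0]]
```

>>> apply_moves(increments=[[[0,0.008,0.005,0],[0,0.0079,0.0043,0],[0,0.0076,0.0049,0]]])

```text
t: 8.25
tcp_pos: [0.5379, 0.3561, 0.164]
tool_rot: [0.09, 0.996, 0.008, 0.005]
force: [-0.2, 0.3, -0.7]
finger_gap: 0.138
```

```bash
python3 -c "
from look import *
nxt(s0=-128.6);look('s16')"
```

```text
t 8.25 s 94.9 phi 72.6 x-dev mm 1.4 TCP z 0.164 want 162.6 yaw 169.62 tilt vec [0.0108 0.0145] F [-0.2  0.3 -0.7] gap 0.138
[[0, np.float64(0.007), np.float64(0.007), 0], [0, 0.0066, 0.0061, 0], [0, 0.0062, 0.0065, 0], [0, 0.0057, 0.0069, 0], [0, 0.0018, 0.0025, 0]]
end-face 4268 ((185.315185546875, 62.431148529052734), (127.68248748779297, 96.20288848876953), 16.560863494873047)
[[110.0, 90.0], [138.0, -2.0], [260.0, 35.0], [233.0, 127.0]]
```

>>> apply_moves(increments=[[[0,0.007,0.006,0],[0,0.0066,0.006,0],[0,0.0062,0.0062,0]]])

```text
t: 8.6
tcp_pos: [0.542, 0.378, 0.1438]
tool_rot: [0.09, 0.996, 0.008, 0.005]
force: [-0.2, -1.2, -2.5]
finger_gap: 0.138
```

```bash
python3 -c "
from look import *
nxt(s0=-128.6);look('s17')"
```

```text
t 8.6 s 117.2 phi 86.3 x-dev mm 1.4 TCP z 0.1438 want 141.5 yaw 169.63 tilt vec [0.0107 0.0148] F [-0.2 -1.2 -2.5] gap 0.138
[[0, np.float64(0.0051), np.float64(0.0088), 0], [0, 0.0, -0.0, 0], [0, 0.0, -0.0, 0], [0, 0.0, -0.0, 0], [0, 0.0, -0.0, 0]]
end-face 3749 ((198.71234130859375, 54.683349609375), (126.61132049560547, 90.98696899414062), 2.8596127033233643)
[[133.0, 97.0], [138.0, 6.0], [264.0, 12.0], [260.0, 103.0]]
```

>>> apply_moves(increments=[[[0,0.003,0.004,0],[0,0.002,0.005,0],[0,0,0,0]]])

```text
t: 8.95
tcp_pos: [0.5433, 0.3839, 0.1333]
tool_rot: [0.09, 0.996, 0.007, 0.005]
force: [-0.2, 2.5, -0.7]
finger_gap: 0.139
```

```bash
python3 -c "
from look import *
nxt(s0=-128.6);look('s18')"
```

```text
t 8.95 s 123.2 phi 90.7 x-dev mm 1.2 TCP z 0.1333 want 133.7 yaw 169.69 tilt vec [0.0105 0.0139] F [-0.2  2.5 -0.7] gap 0.139
[[0, np.float64(-0.0009), np.float64(-0.0017), 0], [0, 0.0, -0.0, 0], [0, 0.0, -0.0, 0], [0, 0.0, -0.0, 0], [0, 0.0, -0.0, 0]]
end-face 3451 ((200.03045654296875, 51.83469772338867), (91.37908172607422, 119.88529968261719), 89.83502197265625)
[[140.0, 6.0], [260.0, 6.0], [260.0, 97.0], [140.0, 98.0]]
```

View pics/s18.png

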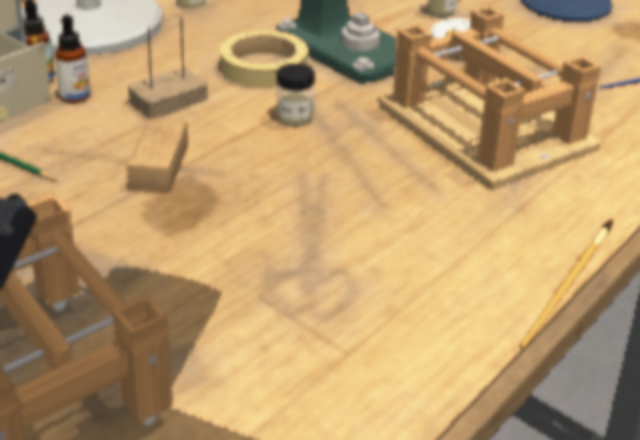

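>>> apply_moves(increments=[[[0,0,0,0],[0,0,0,0],[0,0,0,0]]], fingers=0.42)

```text
t: 9.3
tcp_pos: [0.5436, 0.3838, 0.1337]
tool_rot: [0.09, 0.996, 0.008, 0.005]
force: [-0.8, 0.0, 0.1]
finger_gap: 0.421
```

>>> apply_moves(increments=[[[0,0,-0.015,0],[0,0,-0.03,0],[0,0,-0.04,0],[0,0,-0.04,0],[0,0,0,0]]])

```text
t: 9.8
tcp_pos: [0.5424, 0.3818, 0.2662]
tool_rot: [0.091, 0.996, 0.008, 0.005]
force: [0.6, 0.2, 0.4]
finger_gap: 0.422
```

```bash
python3 -c "
from look import *
nxt()
p,d=manip.snapshot('top');cv2.imwrite('pics/t2.png',p[:,:,::-1]);np.savez('pics/t2.npz',p=p,d=d)"
```

```text
t 9.8 s 189.6 phi 140.4 x-dev mm 1.7 TCP z 0.2662 want 43.7 yaw 169.6 tilt vec [0.0116 0.0157] F [0.6 0.2 0.4] gap 0.422
[[0, np.float64(-0.0673), np.float64(0.1312), 0], [0, 0.0, -0.0, 0], [0, 0.0, -0.0, 0], [0, 0.0, -0.0, 0], [0, 0.0, -0.0, 0]]
```

View pics/t2.png

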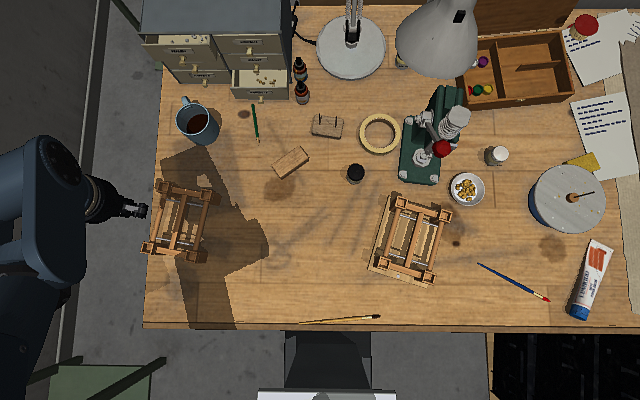

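```bash
cat > fr.py <<'E'
from h import *
from scipy.optimize import minimize
def fit(W,u,v,lo,hi):
    P=W[v[0]:v[1],u[0]:u[1]].reshape(-1,3);P=P[(P[:,2]>lo)&(P[:,2]<hi)]
    (cx,cy),(w,h),a=cv2.minAreaRect((P[:,:2]*1000).astype(np.float32))
    best=None
    for y in np.arange(-25,0,.1):
        e=np.radians(y);A=np.array([[np.cos(e),np.sin(e)],[-np.sin(e),np.cos(e)]]);l=P[:,:2]@A.T
        q0,q1=np.percentile(l,.5,0),np.percentile(l,99.5,0);ar=np.prod(q1-q0)
        if best is None or ar<best[0]: best=(ar,y,(q0+q1)/2@A,q1-q0)
    return len(P),np.median(P[:,2]).round(4),"rect",round(cx,1),round(cy,1),round(w,1),round(h,1),round(a,1),"pct yaw",best[1].round(1),best[2].round(4),best[3].round(4)
E
python3 -c "
from fr import *
W=cloud('top',np.load('pics/t2.npz')['d'])
print('loose',fit(W,(135,225),(165,275),.088,.105))
print('base',fit(W,(360,460),(185,290),.088,.105))
plan([.53,.334,.2],169.6,3)
"
```

```text
loose (463, np.float64(0.0939), 'rect', 531.8, 335.0, 126.8, 165.8, 79.7, 'pct yaw', np.float64(-10.4), array([0.5317, 0.3347]), array([0.1652, 0.1258]))
base (513, np.float64(0.0944), 'rect', 494.8, -193.8, 126.7, 165.3, 72.9, 'pct yaw', np.float64(-16.9), array([ 0.4948, -0.1935]), array([0.165 , 0.1256]))
t 9.85 pos [0.5412 0.3812 0.2637] yaw 169.6 tilt 0.89 F [ 0.1  0.1 -0.1] gap 0.415 dyaw -0.0
[[0.0008, -0.0162, 0.0212, np.float64(0.0)], [0.0008, -0.0162, 0.0212, np.float64(0.0)], [0.0008, -0.0162, 0.0212, np.float64(0.0)]]
```

>>> apply_moves(increments=[[[0.0008,-0.016,0.02,0],[0.0008,-0.016,0.02,0],[0,-0.014,0.015,0],[0,0,0,0]]])

```text
t: 10.25
tcp_pos: [0.53, 0.336, 0.2074]
tool_rot: [0.09, 0.996, 0.008, 0.003]
force: [0.1, 0.1, 0.2]
finger_gap: 0.422
```

```bash
python3 -c "
from h import *
plan([.5314,.3342,.2],169.6,1)
plan([.5314,.3342,.131],169.6,3)
s,p,R=st();print(R[:2,2])
"
```

```text
t 10.25 pos [0.53   0.336  0.2074] yaw 169.67 tilt 0.95 F [0.1 0.1 0.2] gap 0.422 dyaw -0.1
[[-0.0017, -0.0015, 0.0074, np.float64(0.07)]]
t 10.25 pos [0.53   0.336  0.2074] yaw 169.67 tilt 0.95 F [0.1 0.1 0.2] gap 0.422 dyaw -0.1
[[-0.0006, -0.0005, 0.0255, np.float64(0.02)], [-0.0006, -0.0005, 0.0255, np.float64(0.02)], [-0.0006, -0.0005, 0.0255, np.float64(0.02)]]
[0.00795022 0.01464177]
```

>>> apply_moves(increments=[[[-0.0006,-0.001,0.025,0.1],[-0.0006,-0.001,0.025,0],[0,-0.0006,0.018,0],[0,0,0.004,0],[0,0,0,0]]])

```text
t: 10.75
tcp_pos: [0.5326, 0.3366, 0.1348]
tool_rot: [0.091, 0.996, 0.009, 0.004]
force: [0.1, -0.1, -0.1]
finger_gap: 0.421
```

```bash
python3 -c "
from h import *
plan([.5314,.3342,.131],169.6,1)
s,p,R=st();print(R[:2,2])
"
```

```text
t 10.75 pos [0.5326 0.3366 0.1348] yaw 169.51 tilt 1.13 F [ 0.1 -0.1 -0.1] gap 0.421 dyaw 0.1
[[0.0008, -0.0026, 0.0038, np.float64(-0.09)]]
[0.00993159 0.01694244]
```

>>> apply_moves(increments=[[[0.0008,-0.0028,0.004,0]]])

```text
t: 10.85
tcp_pos: [0.5323, 0.3349, 0.1318]
tool_rot: [0.091, 0.996, 0.01, 0.005]
force: [-0.2, -0.2, 0.2]
finger_gap: 0.421
```

>>> apply_moves(increments=[[[0,0,0,0],[0,0,0,0],[0,0,0,0],[0,0,0,0]]], fingers=0, newtons=60)

```text
t: 11.25
tcp_pos: [0.5324, 0.3348, 0.1338]
tool_rot: [0.091, 0.996, 0.01, 0.006]
force: [0.1, 0.2, -3.0]
finger_gap: 0.127
```

```bash
python3 -c "
from h import *
plan([.5314,.3342,.28],169.6,5)
s,p,R=st();print(R[:2,2])
"
```

```text
t 11.25 pos [0.5324 0.3348 0.1338] yaw 169.56 tilt 1.33 F [ 0.1  0.2 -3. ] gap 0.127 dyaw 0.0
[[0.0002, -0.0002, -0.0292, np.float64(-0.01)], [0.0002, -0.0002, -0.0292, np.float64(-0.01)], [0.0002, -0.0002, -0.0292, np.float64(-0.01)], [0.0002, -0.0002, -0.0292, np.float64(-0.01)], [0.0002, -0.0002, -0.0292, np.float64(-0.01)]]
[0.01425173 0.01833812]
```

>>> apply_moves(increments=[[[0,0,-0.015,0],[0,0,-0.035,0],[0,0,-0.04,0],[0,0,-0.04,0],[0,0,-0.02,0]]])

```text
t: 11.75
tcp_pos: [0.5277, 0.3311, 0.2866]
tool_rot: [0.091, 0.996, 0.007, 0.001]
force: [1.3, -0.0, -2.5]
finger_gap: 0.127
```

```bash
python3 -c "
from look import *
plan([.495,-.185,.285],163,15)
s,p,R=st();print(R[:2,2]);look('s20')
"
```

```text
t 11.75 pos [0.5277 0.3311 0.2866] yaw 169.53 tilt 0.86 F [ 1.3 -0.  -2.5] gap 0.127 dyaw -6.5
[[-0.0041, -0.0342, 0.0001, np.float64(0.44)], [-0.0044, -0.0342, 0.0001, np.float64(0.44)], [-0.0046, -0.0342, 0.0001, np.float64(0.44)], [-0.0049, -0.0341, 0.0001, np.float64(0.44)], [-0.0051, -0.0341, 0.0001, np.float64(0.44)], [-0.0054, -0.0341, 0.0001, np.float64(0.44)], [-0.0057, -0.034, 0.0001, np.float64(0.44)], [-0.0059, -0.034, 0.0001, np.float64(0.44)], [-0.0062, -0.0339, 0.0001, np.float64(0.44)], [-0.0064, -0.0339, 0.0001, np.float64(0.44)], [-0.0067, -0.0338, 0.0001, np.float64(0.44)], [-0.007, -0.0338, 0.0001, np.float64(0.44)], [-0.0072, -0.0337, 0.0001, np.float64(0.44)], [-0.0075, -0.0337, 0.0001, np.float64(0.44)], [-0.0077, -0.0336, 0.0001, np.float64(0.44)]]
[0.00276069 0.01472271]
end-face 279 ((199.09034729003906, 161.09286499023438), (46.26904296875, 105.86103057861328), 69.9570083618164)
[[141.0, 158.0], [241.0, 121.0], [257.0, 165.0], [157.0, 201.0]]
```

View pics/s20.png

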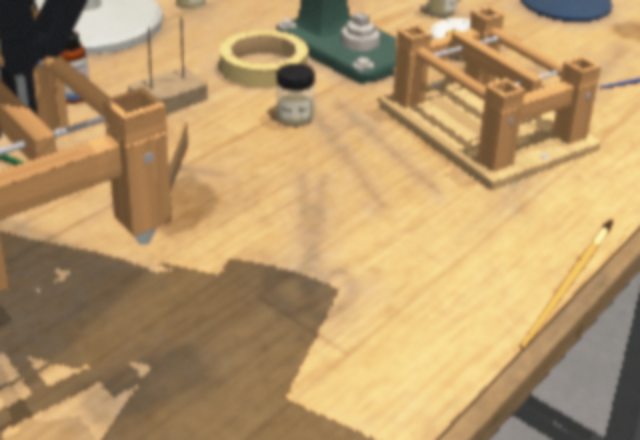

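Held and lifted. Carry it across.

>>> apply_moves(increments=[[[-0.003,-0.02,0,0.4],[-0.0044,-0.034,0,0.4],[-0.0046,-0.034,0,0.45],[-0.005,-0.034,0,0.45],[-0.005,-0.034,0,0.45]]])

```text
t: 12.3
tcp_pos: [0.5182, 0.1745, 0.2891]
tool_rot: [0.106, 0.994, 0.011, 0.006]
force: [-0.0, -0.7, -3.9]
finger_gap: 0.13
```

>>> apply_moves(increments=[[[-0.0054,-0.034,0,0.45],[-0.0057,-0.034,0,0.45],[-0.006,-0.034,0,0.45],[-0.0062,-0.034,0,0.45],[-0.0064,-0.034,0,0.45]]])

```text
t: 12.8
tcp_pos: [0.5044, -0.0039, 0.2842]
tool_rot: [0.126, 0.992, 0.012, 0.004]
force: [0.8, 0.4, -3.4]
finger_gap: 0.129
```

```bash
python3 -c "
from h import *
plan([.495,-.185,.28],163,6)
s,p,R=st();print(R[:2,2])
"
```

```text
t 12.8 pos [ 0.5044 -0.0039  0.2842] yaw 165.48 tilt 1.42 F [ 0.8  0.4 -3.4] gap 0.129 dyaw -2.5
[[-0.0061, -0.0296, 0.0007, np.float64(0.41)], [-0.0063, -0.0296, 0.0007, np.float64(0.41)], [-0.0065, -0.0295, 0.0007, np.float64(0.41)], [-0.0067, -0.0295, 0.0007, np.float64(0.41)], [-0.0069, -0.0294, 0.0007, np.float64(0.41)], [-0.0071, -0.0294, 0.0007, np.float64(0.41)]]
[0.01089206 0.02218241]
```

>>> apply_moves(increments=[[[-0.0062,-0.03,0,0.4],[-0.0064,-0.03,0,0.4],[-0.0066,-0.03,0,0.4],[-0.0068,-0.03,0,0.4],[-0.007,-0.03,0,0.4]]])

```text
t: 13.3
tcp_pos: [0.4928, -0.163, 0.2796]
tool_rot: [0.145, 0.989, 0.013, 0.002]
force: [0.5, -0.5, -3.3]
finger_gap: 0.131
```

>>> apply_moves(increments=[[[-0.005,-0.018,0,0.4],[-0.002,-0.006,0,0],[0,0,0,0]]])

```text
t: 13.6
tcp_pos: [0.4915, -0.1925, 0.2783]
tool_rot: [0.152, 0.988, 0.012, 0.002]
force: [0.6, 1.1, -3.4]
finger_gap: 0.13
```

```bash
python3 -c "
from fr import *
plan([.495,-.193,.28],163,2)
s,p,R=st();print(R[:2,2])
for n in ['top','scene']:
    p,d=manip.snapshot(n);cv2.imwrite(f'pics/{n}3.png',p[:,:,::-1]);np.savez(f'pics/{n}3.npz',p=p,d=d)
s,p,R=st();print(p)
"
```

```text
t 13.6 pos [ 0.4915 -0.1925  0.2783] yaw 162.54 tilt 1.44 F [ 0.6  1.1 -3.4] gap 0.13 dyaw 0.5
[[-0.0017, 0.0003, -0.0008, np.float64(-0.23)], [-0.0017, 0.0003, -0.0008, np.float64(-0.23)]]
[0.00851062 0.0235989 ]
[ 0.49144547 -0.19117414  0.27834738]
```

View pics/top3.png

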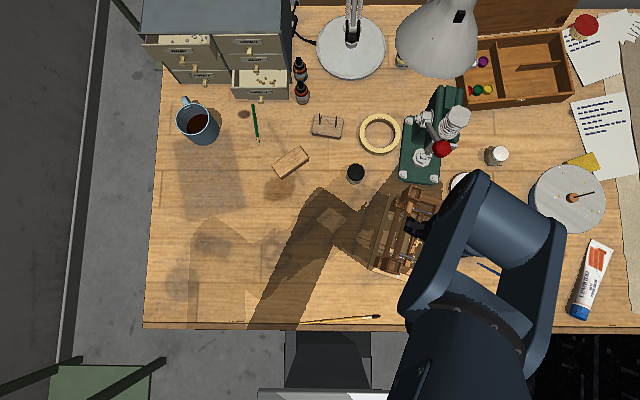

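View pics/scene3.png

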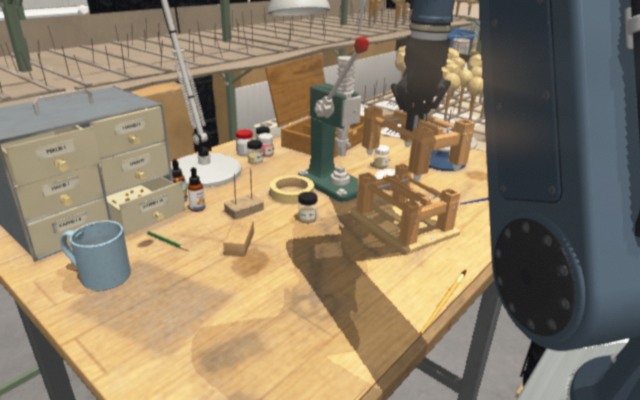

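```bash
cat > rel.py <<'E'
from h import *
def local(Q,yaw=-17.0,c=(.4948,-.1935)):
    e=np.radians(yaw);A=np.array([[np.cos(e),np.sin(e)],[-np.sin(e),np.cos(e)]])
    return np.c_[(Q[:,:2]-c)@A.T*1000,Q[:,2]*1000]
def faces(L,z0,z1,name):
    m=(L[:,2]>z0)&(L[:,2]<z1);P=L[m]
    # side face: y near +63
    for ax,lim,nm in [(1,63,'y+ face'),(0,-83,'x- face')]:
        o=1-ax
        half=83 if o==0 else 63
        s=P[(abs(P[:,ax]-lim)<12)&(abs(P[:,o])<half+8)&(abs(P[:,o])>half-30)]
        # robust plane  val = a + b*o + c*z
        if len(s)<20: print(name,nm,'few',len(s));continue
        k=np.ones(len(s),bool)
        for it in range(12):
            G=np.c_[np.ones(k.sum()),s[k,o],s[k,2]-(z0+z1)/2];x,*_=np.linalg.lstsq(G,s[k,ax],rcond=None)
            r=s[:,ax]-np.c_[np.ones(len(s)),s[:,o],s[:,2]-(z0+z1)/2]@x
            k=abs(r)<max(2.0,8-it)
        print(name,nm,'n',k.sum(),'pos',x[0].round(2),'slope/o deg',np.degrees(x[1]).round(2),'tilt deg',np.degrees(x[2]).round(2),'o groups',(s[k,o]<0).sum(),(s[k,o]>0).sum())
def rel(d,zl0,zl1,zb0=25,zb1=90):
    L=local(cloud('scene',d).reshape(-1,3));L=L[~np.isnan(L[:,0])]
    faces(L,zb0,zb1,'base');faces(L,zl0,zl1,'loose')
    t=L[(abs(L[:,0])<100)&(abs(L[:,1])<80)]
    return t
E
python3 -c "
from rel import *
t=rel(np.load('pics/scene3.npz')['d'],168,235)
import collections
h=np.histogram(t[:,2],bins=np.arange(0,300,10));print(list(zip(h[1],h[0])))
"
```

```text
base y+ face n 509 pos 63.31 slope/o deg -0.15 tilt deg -0.32 o groups 299 210
base x- face n 554 pos -84.91 slope/o deg 0.02 tilt deg 0.27 o groups 261 293
loose y+ face n 630 pos 65.29 slope/o deg -0.37 tilt deg -0.8 o groups 402 228
loose x- face n 731 pos -89.5 slope/o deg 0.4 tilt deg 0.49 o groups 329 402
[(np.int64(0), np.int64(603)), (np.int64(10), np.int64(1977)), (np.int64(20), np.int64(277)), (np.int64(30), np.int64(248)), (np.int64(40), np.int64(230)), (np.int64(50), np.int64(270)), (np.int64(60), np.int64(378)), (np.int64(70), np.int64(979)), (np.int64(80), np.int64(853)), (np.int64(90), np.int64(430)), (np.int64(100), np.int64(0)), (np.int64(110), np.int64(0)), (np.int64(120), np.int64(0)), (np.int64(130), np.int64(0)), (np.int64(140), np.int64(36)), (np.int64(150), np.int64(106)), (np.int64(160), np.int64(244)), (np.int64(170), np.int64(298)), (np.int64(180), np.int64(308)), (np.int64(190), np.int64(289)), (np.int64(200), np.int64(391)), (np.int64(210), np.int64(551)), (np.int64(220), np.int64(1064)), (np.int64(230), np.int64(647)), (np.int64(240), np.int64(285)), (np.int64(250), np.int64(197)), (np.int64(260), np.int64(193)), (np.int64(270), np.int64(268)), (np.int64(280), np.int64(275))]
```

>>> apply_moves(increments=[[[-0.0027,-0.0017,0.012,-0.3],[-0.0026,-0.0018,0.012,0],[0,0,0.006,0]]])

```text
t: 14.0
tcp_pos: [0.4964, -0.1926, 0.2468]
tool_rot: [0.146, 0.989, 0.013, 0.003]
force: [-0.3, 0.1, -2.9]
finger_gap: 0.131
```

```bash
python3 -c "
from rel import *
s,p,R=st();print(p,R[:2,2])
pic,d=manip.snapshot('scene');cv2.imwrite('pics/s4b.png',cv2.resize(pic[90:260,330:490,::-1],None,fx=3.5,fy=3.5));
s,p2,R=st();print(p2)
z=p[2]*1000-132
rel(d,z+22,z+90)
plan([.4956,-.1954,.235],162.9,1)
p,d=manip.snapshot('wrist');cv2.imwrite('pics/w4.png',p[:,:,::-1])
"
```

```text
[ 0.49637443 -0.19257067  0.24682183] [0.00901698 0.0244219 ]
[ 0.49575593 -0.19208039  0.24597288]
base y+ face n 505 pos 63.34 slope/o deg -0.14 tilt deg -0.03 o groups 296 209
base x- face n 552 pos -84.87 slope/o deg 0.11 tilt deg 0.19 o groups 259 293
loose y+ face n 646 pos 65.94 slope/o deg 0.19 tilt deg -1.1 o groups 381 265
loose x- face n 701 pos -84.56 slope/o deg -0.16 tilt deg 0.7 o groups 320 381
t 14.05 pos [ 0.4958 -0.1921  0.246 ] yaw 163.19 tilt 1.54 F [-0.4  0.5 -4.3] gap 0.125 dyaw -0.3
[[-0.0008, -0.0032, 0.011, np.float64(0.29)]]
```

View pics/s4b.png

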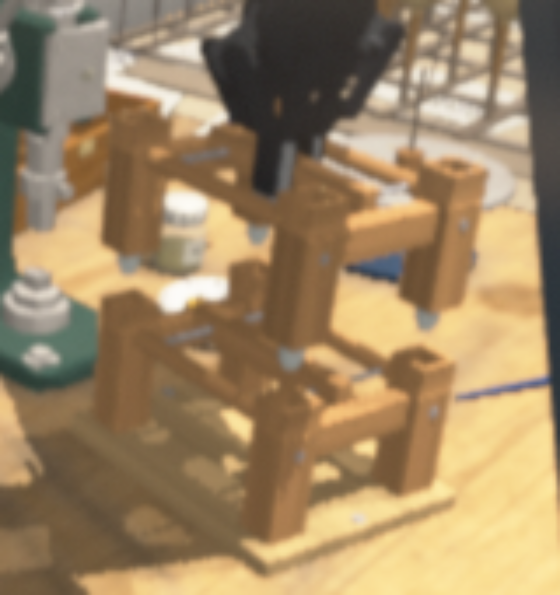

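View pics/w4.png

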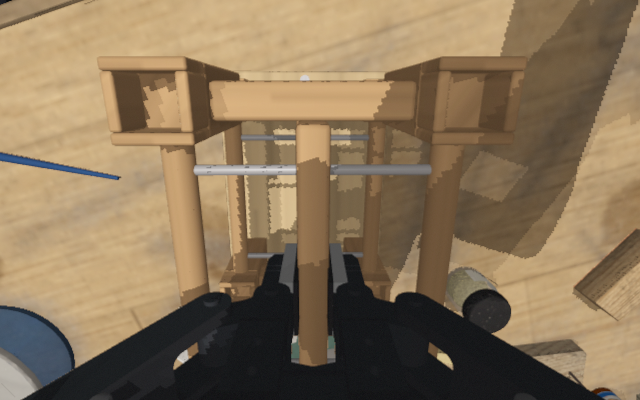

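>>> apply_moves(increments=[[[-0.0011,-0.0036,0.006,0.3],[0,0,0.003,0]]])

```text
t: 14.3
tcp_pos: [0.4962, -0.1957, 0.237]
tool_rot: [0.149, 0.989, 0.013, 0.002]
force: [-0.5, -0.1, -2.9]
finger_gap: 0.128
```

```bash
cat > chk.py <<'E'
from rel import *
import sys
s,p,R=st();print(p,R[:2,2])
pic,d=manip.snapshot('scene');cv2.imwrite(f'pics/{sys.argv[1]}.png',cv2.resize(pic[90:260,330:490,::-1],None,fx=3.5,fy=3.5));
z=p[2]*1000-132
rel(d,z+22,z+90,25,min(90,z-3))
plan([.4958,-.1956,p[2]],162.9,1)
E
python3 chk.py c1
```

```text
[ 0.49623    -0.19573295  0.23703455] [0.00753265 0.02534691]
base y+ face n 522 pos 63.29 slope/o deg -0.12 tilt deg -0.03 o groups 307 215
base x- face n 543 pos -84.9 slope/o deg 0.06 tilt deg 0.05 o groups 247 296
loose y+ face n 644 pos 62.98 slope/o deg -0.06 tilt deg -1.11 o groups 377 267
loose x- face n 690 pos -83.91 slope/o deg -0.06 tilt deg 0.91 o groups 325 365
t 14.35 pos [ 0.4961 -0.1955  0.2368] yaw 162.91 tilt 1.54 F [-0.3  0.8 -3.9] gap 0.134 dyaw -0.0
[[0.0002, -0.0002, -0.0002, np.float64(0.01)]]
```

>>> apply_moves(increments=[[[0,-0.0006,0.006,0],[0,-0.0004,0.005,0],[0,0,0.003,0]]])

```text
t: 14.65
tcp_pos: [0.4962, -0.1965, 0.2223]
tool_rot: [0.149, 0.989, 0.013, 0.002]
force: [0.4, -0.5, -3.6]
finger_gap: 0.135
```

```bash
python3 chk.py c2
```

```text
[ 0.49620571 -0.19654384  0.2222991 ] [0.00856568 0.02501956]
base y+ face n 489 pos 63.3 slope/o deg -0.18 tilt deg 0.15 o groups 283 206
base x- face n 541 pos -84.77 slope/o deg 0.04 tilt deg 0.14 o groups 254 287
loose y+ face n 635 pos 62.16 slope/o deg -0.13 tilt deg -0.99 o groups 371 264
loose x- face n 679 pos -83.65 slope/o deg 0.09 tilt deg 0.52 o groups 317 362
t 14.7 pos [ 0.496  -0.1964  0.2219] yaw 162.89 tilt 1.53 F [ 0.1  0.6 -3.4] gap 0.126 dyaw 0.0
[[0.0004, 0.0007, -0.0004, np.float64(-0.01)]]
```

View pics/c2.png

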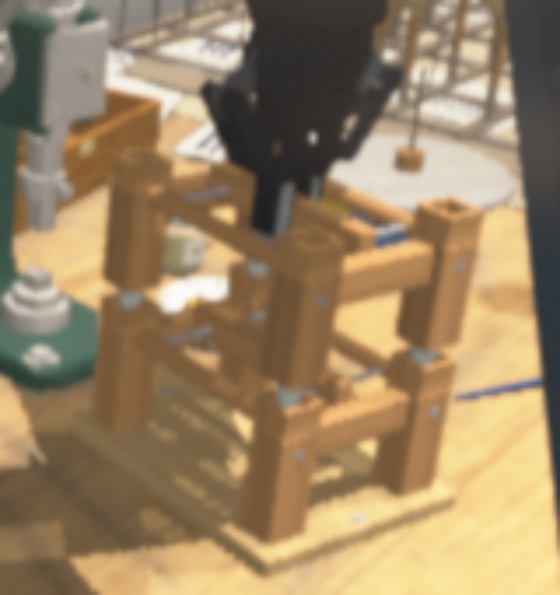

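>>> apply_moves(increments=[[[0.0004,0,0.004,0],[0,-0.0001,0.003,0]]])

```text
t: 14.9
tcp_pos: [0.4958, -0.1963, 0.2147]
tool_rot: [0.149, 0.989, 0.013, 0.002]
force: [-0.6, 0.4, -1.2]
finger_gap: 0.132
```

```bash
python3 chk.py c3
```

```text
[ 0.49577176 -0.196296    0.21469012] [0.00836766 0.0251799 ]
base y+ face n 431 pos 63.41 slope/o deg -0.07 tilt deg 0.03 o groups 254 177
base x- face n 465 pos -84.9 slope/o deg 0.09 tilt deg -0.18 o groups 220 245
loose y+ face n 604 pos 62.36 slope/o deg -0.18 tilt deg -0.9 o groups 351 253
loose x- face n 671 pos -84.14 slope/o deg 0.15 tilt deg 0.35 o groups 309 362
t 14.95 pos [ 0.4958 -0.1963  0.2144] yaw 162.88 tilt 1.52 F [-0.  -0.3 -1.3] gap 0.128 dyaw 0.0
[[0.0002, 0.0007, -0.0002, np.float64(-0.02)]]
```

>>> apply_moves(increments=[[[0,0,0.002,0],[0,0,0.001,0]]])

```text
t: 15.15
tcp_pos: [0.4959, -0.1958, 0.2133]
tool_rot: [0.149, 0.989, 0.013, 0.003]
force: [-2.7, 1.7, 6.8]
finger_gap: 0.13
```

```bash
python3 chk.py c4
```

```text
[ 0.49594034 -0.19577034  0.21333759] [0.00918801 0.02490723]
base y+ face n 413 pos 63.47 slope/o deg -0.05 tilt deg -0.0 o groups 242 171
base x- face n 457 pos -84.87 slope/o deg 0.05 tilt deg 0.06 o groups 210 247
loose y+ face n 605 pos 62.54 slope/o deg -0.27 tilt deg -0.25 o groups 349 256
loose x- face n 670 pos -83.94 slope/o deg 0.17 tilt deg 0.04 o groups 309 361
t 15.2 pos [ 0.4959 -0.1958  0.2134] yaw 162.91 tilt 1.51 F [-3.   1.3  6. ] gap 0.133 dyaw -0.0
[[0.0002, 0.0002, 0.0, np.float64(0.01)]]
```

View pics/c4.png

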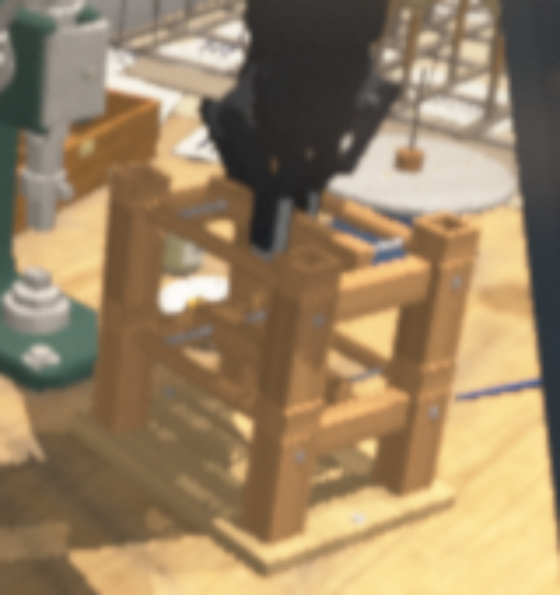

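>>> apply_moves(increments=[[[0,0,0.001,0]]])

```text
t: 15.3
tcp_pos: [0.4959, -0.1959, 0.2135]
tool_rot: [0.148, 0.989, 0.012, 0.003]
force: [-1.4, 0.9, 3.9]
finger_gap: 0.127
```

>>> apply_moves(increments=[[[0,0,0,0],[0,0,0,0],[0,0,0,0]]], fingers=0.42)

```text
t: 15.6
tcp_pos: [0.4971, -0.1965, 0.2146]
tool_rot: [0.148, 0.989, 0.012, 0.005]
force: [-0.0, 0.1, 0.3]
finger_gap: 0.417
```

```bash
python3 chk.py c5; python3 - <<'E'
from rel import *
pic,d=manip.snapshot('scene')
L=local(cloud('scene',d).reshape(-1,3));L=L[~np.isnan(L[:,0])]
for sx in (-70,70):
  for sy in (-50,50):
    m=(abs(L[:,0]-sx)<16)&(abs(L[:,1]-sy)<16)&(L[:,2]>140)&(L[:,2]<200)
    print(sx,sy,m.sum(),np.percentile(L[m,2],[95,98,99.5]).round(1))
E
```

```text
[ 0.49709518 -0.19654303  0.21463791] [0.01382701 0.02139082]
base y+ face n 432 pos 63.23 slope/o deg -0.13 tilt deg 0.08 o groups 254 178
base x- face n 460 pos -84.97 slope/o deg 0.11 tilt deg 0.14 o groups 215 245
loose y+ face n 609 pos 62.87 slope/o deg -0.28 tilt deg -0.02 o groups 354 255
loose x- face n 658 pos -83.77 slope/o deg 0.32 tilt deg 0.15 o groups 312 346
t 15.65 pos [ 0.4971 -0.1966  0.2146] yaw 162.92 tilt 1.46 F [ 0.   0.2 -0.4] gap 0.426 dyaw -0.0
[[0.0015, 0.0005, -0.0, np.float64(0.02)]]
-70 -50 357 [176.5 177.  177.3]
-70 50 453 [176.2 176.7 177.3]
70 -50 50 [174.2 175.9 176.6]
70 50 317 [176.1 176.5 177.2]
```

>>> apply_moves(increments=[[[0,0,-0.01,0],[0,0,-0.02,0],[0,0,-0.03,0],[0,0,-0.035,0],[0,0,-0.01,0]]])

```text
t: 16.2
tcp_pos: [0.495, -0.1986, 0.3224]
tool_rot: [0.149, 0.989, 0.013, 0.002]
force: [0.3, -0.6, 0.7]
finger_gap: 0.418
```

>>> apply_moves(increments=[[[0.01,0.03,-0.02,0],[0.01,0.045,0,0],[0.01,0.045,0,0],[0.0,0.045,0,0],[0,0.03,0,0]]])

```text
t: 16.7
tcp_pos: [0.5249, -0.0032, 0.3506]
tool_rot: [0.154, 0.988, 0.011, 0.006]
force: [0.5, 0.0, -0.0]
finger_gap: 0.423
```

```bash
python3 - <<'E'
from fr import *
from rel import *
s,p,R=st();print(s['t'],p)
pic,d=manip.snapshot('scene');cv2.imwrite('pics/f.png',pic[:,:,::-1])
L=local(cloud('scene',d).reshape(-1,3));L=L[~np.isnan(L[:,0])]
faces(L,25,75,'base');faces(L,102,170,'loose')
for sx in (-70,70):
  for sy in (-50,50):
    m=(abs(L[:,0]-sx)<16)&(abs(L[:,1]-sy)<16)&(L[:,2]>140)&(L[:,2]<200)
    print(sx,sy,m.sum(),np.percentile(L[m,2],[95,98,99.5]).round(1))
pic,d=manip.snapshot('top');cv2.imwrite('pics/ft.png',pic[:,:,::-1]);W=cloud('top',d)
for nm,b in [("block",(268,312,142,182)),("jar",(345,367,160,186))]:
    P=W[b[2]:b[3],b[0]:b[1]].reshape(-1,3);P=P[(P[:,2]>.015)&(P[:,2]<.1)];print(nm,P.mean(0))
E
```

```text
16.7 [ 0.52485831 -0.00316738  0.35056234]
base y+ face n 397 pos 63.34 slope/o deg -0.09 tilt deg -0.32 o groups 233 164
base x- face n 410 pos -84.83 slope/o deg 0.04 tilt deg 0.08 o groups 194 216
loose y+ face n 609 pos 62.96 slope/o deg -0.34 tilt deg 0.04 o groups 354 255
loose x- face n 661 pos -83.75 slope/o deg 0.3 tilt deg 0.0 o groups 304 357
-70 -50 360 [176.2 176.8 177. ]
-70 50 451 [176.  176.5 177.1]
70 -50 218 [176.1 176.3 176.8]
70 50 314 [176.  176.3 176.6]
block [nan nan nan]
jar [nan nan nan]<stdin>:13: RuntimeWarning: Mean of empty slice.
  ret = um.true_divide(
```

View pics/f.png

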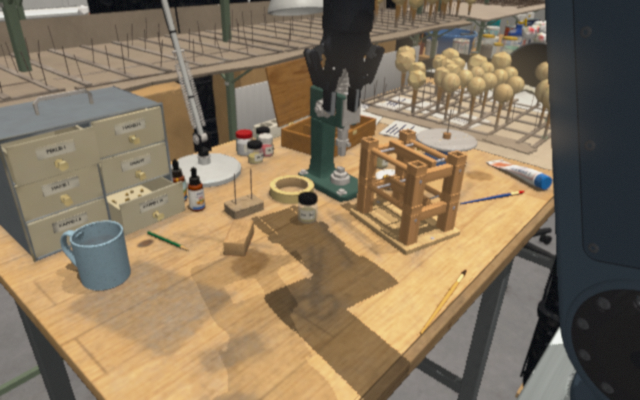

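View pics/ft.png

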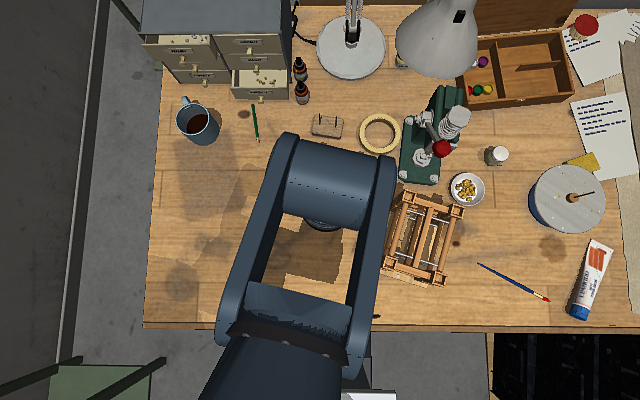

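The loose frame is stacked on the base frame, level and with all four post tops at 176 mm. The block (240,238) and jar (307,207) are in the same pixels as in the first scene picture. The gripper is clear, so I'm handing in.

```bash
python3 -c "
from station import manip
print(manip.sign_off())"
```

```text
the job is handed in; nothing more can be done
None
```

I tipped the loose frame up by its top rail so that it stood on its four posts, and let go. I then took it by the middle slat, carried it over the base frame, lowered it into the sockets while still held, and released it. The job was handed in at about 17 s of robot time.

**Tipping:** On the first try the frame did not turn in the fingers at 8 N. It was lifted slightly and carried flat about 70–90 mm to the robot's left. I eased the fingers to 0.138 opening, and it then swung up and stood level. It ended nearer the left edge of the table than planned, but fully on it.

**Last checks after release and backing off:**
- **Seating:** all four post tops measured about 176 mm, which is the fully home height. The frame leans less than 0.5°.
- **Position:** relative to the base frame it sits within about 1.1 mm and 0.3°, which is inside the socket play.
- **Forces:** readings during lowering stayed below 10 N.

**Bystanders:** the sanding block and glitter jar look unmoved in the last scene picture, by eye only. My final numeric check of them, from the top camera, failed because the arm was in the way.

**Tool tilt:** the tool drifted to about 1.5° off vertical during the work. I had no move to correct this, but it did not affect the fit.

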